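# Take the drilled block out from under the jig's lip

## Robot

A 6-joint arm with a two-finger parallel gripper is mounted at the origin on the work surface. World frame = base frame: x ahead of the robot, y to its left, z up, the work surface at z = 0. Lengths are in mm, angles in rad, forces in N, time in s.
With the tool pointing down it reaches from about 350 to 775 mm from the base axis. Payload 7.3 kg.
Tool frame: the origin (TCP) lies at the very end of the fingers, on their centre line; the grasp point (between the pads) lies 19 mm behind it (bot.grip_point_offset is the distance from the TCP to the grasp point, in mm); z points along the fingers, y is the line along which they close (so a half turn about z gives the same grasp; the last joint's range is limited). The gripper opens to 92 mm and grips with 3 to 60 N. Pads are 19 mm wide; open, the fingers measure 130 mm over their backs; the gripper's body (75 mm by 190 mm) begins 47 mm behind the grasp point.
Start: joints at [-1.444, 0.342, 1.524, -0, 1.275, -0.146], TCP at [141.472, -505.599, 226.741] pointing down, gripper open.
Joint ranges: [-2.53, 2.53], [-0.77, 2.02], [0.04, 2.7], [-1, 4.14], [0.28, 2.66], [-3.11, 3.11]. Speed limits (rad/s): [2.57, 2.57, 3.14, 3.14, 3.14, 3.14].

## Interface

Orientations are given as [roll, pitch, yaw] about the fixed x, y, z axes, in that order (R = Rz(yaw) Ry(pitch) Rx(roll)).
In Python, from plant import bot gives the robot as it stands. The module is installed in compiled form; this text tells all that it offers.
- The arm moves only by the shell command python3 -m jog 'ROWS' [OPENING]. ROWS is JSON, a list of rows, each a list of 6 numbers: the shift along the tool's x, y, z in mm, then the turn, a rotation vector about the tool's x, y, z in rad. In form: [[dx, dy, dz, rx, ry, rz], ...]. A call has 1 to 12 rows; each row shifts and turns the commanded pose from where the row before left it, along the tool's axes as they then stand; what a row does not reach is not made up. A row lasts 1/10 s, in which the tool goes at most 50 mm and 8.59 degrees, less where a joint would pass 70% of its speed; a pose out of reach is approached as far as the arm can. A call with a gripper value outside its range is refused whole. OPENING is the opening in per cent of the stroke, from 0 (shut) to 100 (fully open), set as the call begins (- or left out, the last holds). The fingers move at their own pace and stop on an object; the grip force is fixed at half the most. Time passes only in rows, so rows that do not move let the fingers close. It gives the time, the measured TCP pose, the force, the opening and the grip force at its end, in the units of the state.
- bot.get_obs(): the state, without advancing time (a new reading comes with each control period).
- bot.capture(name): name is "side" or "top" or "wrist"; returns the picture (480x640x3 uint8, red, green, blue); there is no depth.
- bot.camera_model(name): a dict with "fx", "fy", "cx", "cy" (pixels), "dist_coeffs" ([k1, k2, p1, p2, k3] as OpenCV has them; the pictures are not rectified), "position" and "orientation" of the camera in the world; the wrist camera has in their place "T_tool_cam" (4x4, takes a point from camera to tool coordinates, whose origin is the TCP and whose axes are the flange's). Camera axes: x right, y down, z forward; pixel columns grow to the right and rows downward; lengths in mm; the calibration is good to about 2 mm. A picture is of the moment at which its call begins: read the wrist's pose just before it. camera_model takes no time and is no camera call.
- bot.close_job(): hands the job in; it is judged then, once.
Trained networks look in the newest picture that a camera, given by its name, has taken for a name from the list of things; names that differ only in an ending like _2 or _b are one class to them, and where a whole thing is asked for, a point or a joint stands for the part that bears it (a point fixed in the world has none). Each returns a list of dicts, best first, with "p" (0 to 1); they miss things now and then, are a little off and sometimes report something else, mostly with a low value. They report only what shows in the picture. A call takes as long as a camera call. They do not tell look-alikes from the thing itself.
- bot.outline_of(target, camera): "mask" (480x640 bool, what is visible of it) and "pixel" ([column, row] in pixels, amid what is visible of it).
The state is a dict: "time": time; "joint_positions": joint angles; "dq": joint speeds; "tau": joint torques, N m; "tool_pos": TCP position; "tcp_rot": TCP orientation; "contact_force": force on the tool from outside, world axes, zero at the start; "moment": the same for the moment, N m; "grip_width": finger opening in mm; "finger_force": force on a finger pad.
Only numpy, scipy, OpenCV 4.12 (cv2) and the standard library are available. Lean on these libraries where they do the work, as an engineer would, in place of code of your own. Each camera call takes 0.05 s, during which the arm holds its last target. There are 200 camera calls.

## Task

Swing the drilling jig's stop arm fully aside by its knob while the block stays in place, and leave it open. Then draw the drilled wooden block straight forward, flat on the jig's base, until it is out from under the overhanging steel lip, without prying it up against the lip, lift it clear and set it gently flat on the floor of the wooden tray, holes up, side by side and parallel with the finished block already there. Leave the finished block and the other things on the bench where they are.

Things in the scene. Friction and masses are not known exactly. Their poses are not given: they have to be found in the camera images.
- jig: Fixed drilling jig: grey base plate 280 x 200 mm, 15 mm thick, spanning x -145 to +135, y +-100 mm in its frame; origin at table height. Its -x is forward, the open end (towards the robot at yaw 0). A wooden back fence stands at x +115 to +135 (58 mm above the base). Two wooden side guides stand at y +-29 to +-43 mm, x +50 to +115, leaving a pocket 58 mm wide, open to -x.
- lip: Steel plate fixed over the jig's guides (same frame and origin as the jig), 6 mm thick, 100 mm wide, overhanging the rear of the block from x = +50 mm to +135 mm. Its underside is 43 mm above the base (58 mm above the table), 3 mm over the block; its top 64 mm above the table.
- stop (a joint): Angle of the swing stop, a flat steel arm on a vertical pivot at x -60, y +70 mm of the jig's frame. At 0 (start 0 to 0.12) it points along the jig's -y and bars the block, about 12 mm in front of it. It opens clockwise seen from above, the knob going forward (-x of the jig); at pi/2 it points along -x; hard stop 1.9. Fully aside: beyond 1.2. Stays where left (about 1.5 N at the knob).
- stop_knob (a point): Middle of the grip of the stop's upright black knob, 20 mm in diameter and 36 mm tall, at the arm's free end, 90 mm from the pivot and 77 mm above the table; the grip reaches from 58 to 94 mm above the table.
- stop_pivot (a point): Point on the vertical pivot axis of the stop arm; the arm's pivot boss there reaches 54 mm above the table.
- block_center (a point): Centre (half-way up) of the drilled light-wood block, 150 x 50 x 40 mm (its x, y, z), six dark holes in a row along its top, about 200 g. It starts on the jig's base, long axis along the jig's x, centre within a few mm of the jig's x +35, y 0: the rear 60 mm under the lip, the front 90 mm free. It must slide about 62 mm to the jig's -x to be clear of the lip.
- tray: Fixed low wooden tray 206 x 242 x 25 mm (x, y, z), walls and floor 6 mm thick, origin at the centre of its underside. The block must lie with its long axis along the tray's x, on the free +y side.
- finished_center (a point): Centre of a finished block of the same shape and size, lying loose on the floor of the tray along the tray's x, about 80 mm to the tray's -y of its centre.
- screwdriver: Loose screwdriver lying on the bench, not to be disturbed.
- glue: Loose yellow glue bottle, 60 mm in diameter, 170 mm tall, standing at the back; not to be disturbed.
- wax: Loose steel can of wax, 80 mm in diameter, 60 mm tall, to the right; not to be disturbed.
- offcut: Loose dark wood offcut 110 x 70 x 28 mm to the left; not to be disturbed.
- brush: Loose bench brush lying on the bench to the right; not to be disturbed.
- hammer: Loose hammer lying on the bench to the left; not to be disturbed.
Not all that is in view belongs to the job. What is shaped like the part that bears block_center but purple or red is not meant.

How it is judged (in metres and radians):
On the way, in this order (a step that is already met when the one before it is completed fails the run):
1. the stop arm is swung fully aside (beyond 1.2 rad) with the block still in place under the lip (within 15 mm) (value of joint stop above 1.2 rad and distance of block_center from where it was at the start of the episode below 0.015 m), for 0.1 s.
2. the block is drawn at least 55 mm forward while still flat on the jig's base (less than 12 mm up), between the guides' lines (x of block_center in the frame of jig below -0.02 m and z of block_center in the frame of jig below 0.047 m and y of block_center in the frame of jig between -0.03 and 0.03 m and angle between block_center's own z axis and vertical below 0.12 rad), for 0.02 s.
At the end, for the whole second after the job is handed in: Block released, flat (0.08 rad, holes up) on the tray floor (height within 5 mm), inside the walls on the free side beside the finished block, long axis within 0.25 rad of the tray's x; stop arm left open beyond 1.1 rad; finished block within 20 mm of its start (x of block_center in the frame of tray between -0.022 and 0.022 m and y of block_center in the frame of tray between -0.032 and 0.092 m and z of block_center in the frame of tray between 0.021 and 0.031 m and angle between block_center's own z axis and vertical below 0.08 rad and angle between the x axis of block_center and the x axis of tray, either way round below 0.25 rad and value of joint stop above 1.1 rad and distance of finished_center from where it was at the start of the episode below 0.02 m and velocity of joint stop below 0.05 rad/s); the robot touches nothing.
It fails at once if the block is pried or jammed up against the steel lip with more than 30 N (contact force between block and lip above 30 N).
It fails at once if the block is dropped or thrust into the tray (more than 60 N between them) (contact force between block and tray above 60 N).
It fails at once if the finished block is shifted by more than 20 mm (distance of finished_center from where it was at the start of the episode above 0.02 m).
It fails at once if another thing on the bench is shifted by more than 40 mm (distance of any of screwdriver, glue, wax, offcut, brush, hammer from where it was at the start of the episode above 0.04 m).
It also fails if it takes over 64 s, if anything falls off the work surface, if the arm or the gripper's body presses on something with over 40 N, if the wrist force passes 120 N, or if a joint passes its speed limit or range.

## Working session

There is one attempt and no reset: what is moved stays moved. The work goes in short steps, Python scripts to look and compute and a shell command to move; the robot and the scene stay as the last step left them, time stands still between calls to the robot, and variables do not carry over. Pictures are saved under pics/ and viewed, at most 10 in all, crops included, and the job is handed in when it is done.

```bash
mkdir -p pics
cat > h.py <<'E'
import numpy as np, cv2
from scipy.spatial.transform import Rotation as R
from plant import bot
def cam(name, obs=None):
    m=bot.camera_model(name)
    K=np.array([[m['fx'],0,m['cx']],[0,m['fy'],m['cy']],[0,0,1.]]); d=np.array(m['dist_coeffs'],float)
    if 'T_tool_cam' in m:
        o=obs or bot.get_obs(); T=np.eye(4); T[:3,:3]=R.from_euler('xyz',o['tcp_rot']).as_matrix(); T[:3,3]=o['tool_pos']
        T=T@np.array(m['T_tool_cam']); return K,d,T[:3,:3],T[:3,3]
    o=np.array(m['orientation'],float)
    r=o if o.shape==(3,3) else R.from_euler('xyz',o).as_matrix()
    return K,d,r,np.array(m['position'],float)
def px2z(c,px,z):
    K,d,r,p=c; u=cv2.undistortPoints(np.array(px,float).reshape(-1,1,2),K,d).reshape(-1,2)
    v=np.c_[u,np.ones(len(u))]@r.T
    return p+v*((z-p[2])/v[:,2])[:,None]
def proj(c,P):
    K,d,r,p=c; rv=cv2.Rodrigues(r.T)[0]
    return cv2.projectPoints(np.array(P,float).reshape(-1,1,3),rv,-r.T@p,K,d)[0].reshape(-1,2)
def save(name,im): cv2.imwrite('pics/'+name,im[:,:,::-1])
E
python3 - <<'E'
from h import *
o=bot.get_obs(); print(o)
for n in('top','side'):
    m=bot.camera_model(n); print(n,m)
    im=bot.capture(n); save(n+'0.png',im); c=cam(n)
    for t,z in [('jig',15),('lip',64),('stop',40),('stop_knob',77),('block_center',55),('tray',25),('finished_center',46),('screwdriver',10),('glue',100),('wax',60),('offcut',28),('brush',20),('hammer',15)]:
        r=bot.outline_of(t,n)
        for q in r[:3]: print(t,round(q['p'],2),np.round(q['pixel']),q['mask'].sum(),np.round(px2z(c,q['pixel'],z)[0]))
E
```

```text
{'time': 0.0, 'joint_positions': array([-1.44400793e+00,  3.42692822e-01,  1.52501279e+00, -1.97240060e-05,
        1.27539596e+00, -1.46031510e-01]), 'dq': array([-5.76652976e-04, -8.88296854e-04,  1.57470907e-03, -1.22682273e-03,
        2.33299865e-04,  8.05375175e-05]), 'tau': array([ 6.70641803e-04, -4.31235909e+01, -2.44215131e+01,  7.18018273e-02,
        5.59145375e-02, -1.13878298e-04]), 'tool_pos': array([ 141.40807164, -505.17614525,  226.06195818]), 'tcp_rot': array([-3.14009705e+00, -2.00906477e-04,  2.72825514e-01]), 'contact_force': array([-0.21468768, -0.19106487,  0.04868409]), 'moment': array([ 0.01499666, -0.02667044, -0.01464639]), 'finger_force': 0.0, 'grip_width': 91.54733417607552}
top {'fx': 486.46930255487587, 'fy': 486.46930255487587, 'cx': 316.6247638471302, 'cy': 245.7717060702559, 'dist_coeffs': array([-0.02063229,  0.        ,  0.        ,  0.        ,  0.        ]), 'position': array([ 485.51103195,  -95.26242632, 1455.63728446]), 'orientation': array([-3.07397799,  0.01162279, -1.59209205])}
jig 0.87 [350. 231.] 5969 [ 625. -180.   15.]
lip 0.9 [359. 1
[... 1243 characters left out ...]
 710. -203.   64.]
stop 0.74 [304. 213.] 281 [ 571. -166.   40.]
stop_knob 0.74 [303. 209.] 175 [ 575. -151.   77.]
block_center 0.93 [388. 273.] 1328 [346.  50.  55.]
block_center 0.8 [343. 118.] 732 [ 448. -592.   55.]
block_center 0.75 [282. 205.] 643 [ 636. -186.   55.]
finished_center 0.97 [283. 304.] 1444 [619. 141.  46.]
screwdriver 0.9 [326. 269.] 342 [507.   7.  10.]
screwdriver 0.71 [266. 439.] 1959 [642. 452.  10.]
glue 0.77 [222. 252.] 859 [779.  22. 100.]
glue 0.36 [284. 302.] 1409 [612. 168. 100.]
wax 0.73 [282. 154.] 523 [ 648. -400.   60.]
offcut 0.91 [264. 442.] 1930 [642. 463.  28.]
brush 0.77 [346. 162.] 600 [ 439. -407.   20.]
hammer 0.62 [385. 423.] 1811 [381. 417.  15.]
```

View pics/top0.png

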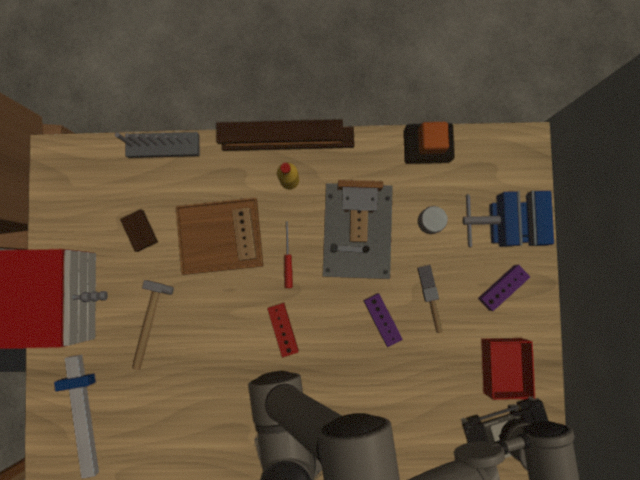

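Run:
```python
from h import *
# corner estimates via masks
for n in('top','side'):
    bot.capture(n); c=cam(n)
    for t,z,near in [('lip',64,(711,-205)),('block_center',55,(640,-200)),('tray',25,(620,220)),('finished_center',46,(620,135)),('jig',15,(625,-175))]:
        for q in bot.outline_of(t,n)[:4]:
            P=px2z(c,q['pixel'],z)[0]
            if np.hypot(P[0]-near[0],P[1]-near[1])>40: continue
            ys,xs=np.nonzero(q['mask']); W=px2z(c,np.c_[xs,ys],z)[:,:2]
            r=cv2.minAreaRect(W.astype(np.float32)); print(n,t,round(q['p'],2),np.round(r[0]),np.round(r[1]),round(r[2],1))
```

```text
top lip 0.88 [ 715. -207.] [100.  67.] 86.5
top block_center 0.58 [ 636. -203.] [51. 93.] 85.9
top tray 0.88 [620. 209.] [209. 249.] 5.4
top finished_center 0.6 [622. 130.] [151.  54.] 7.0
top jig 0.7 [ 633. -203.] [201. 292.] 86.6
side lip 0.72 [ 715. -206.] [104.  66.] 87.0
side block_center 0.64 [ 637. -187.] [93. 83.] 1.2
side tray 0.61 [619. 215.] [205. 251.] 4.8
side finished_center 0.77 [622. 142.] [154.  72.] 6.1
side jig 0.91 [ 635. -205.] [226. 294.] 85.8
```

The top view shows the jig near (357,230), with the stop knob at about (365,249) and its pivot at about (337,249). The light block is at (359,224), the tray at (218,236) and the finished block at (243,233). The red and purple blocks are decoys. Next I move above the jig for a close look.

```bash
python3 -m jog '[[38,-12,0,0,0,0],[42,-14,0,0,0,0],[42,-14,0,0,0,0],[42,-14,0,0,0,0],[42,-14,0,0,0,0],[42,-14,0,0,0,0],[42,-14,0,0,0,0],[42,-14,0,0,0,0],[42,-14,0,0,0,0],[42,-14,0,0,0,0],[42,-14,0,0,0,0],[30,-14,0,0,0,0]]'; python3 -m jog '[[0,0,0,0,0,0.11],[0,0,0,0,0,0.11],[0,0,0,0,0,0.11],[0,0,0,0,0,0],[0,0,0,0,0,0]]'
python3 - <<'E'
from h import *
o=bot.get_obs(); print(o['tool_pos'],o['tcp_rot'],o['joint_positions'])
im=bot.capture('wrist'); save('w1.png',im); c=cam('wrist',o)
print(c[3])
for t,z in [('lip',64),('block_center',55),('jig',15),('stop',50),('stop_knob',94)]:
    for q in bot.outline_of(t,'wrist')[:2]:
        ys,xs=np.nonzero(q['mask']); W=px2z(c,np.c_[xs,ys],z)[:,:2]
        r=cv2.minAreaRect(W.astype(np.float32)); print(t,round(q['p'],2),np.round(q['pixel']),np.round(r[0],1),np.round(r[1]),round(r[2],1))
E
```

```text
time: 3.2
tool_pos: [568.7, -212.5, 226.5]
tcp_rot: [3.141, -0.0, 0.274]
contact_force: [0.6, -1.6, -1.2]
grip_width: 92.0
finger_force: 0.0
time: 3.7
tool_pos: [566.7, -214.3, 226.7]
tcp_rot: [-3.142, 0.0, -0.054]
contact_force: [-0.3, -0.6, 0.2]
grip_width: 91.8
finger_force: 0.0
[ 566.66471276 -214.25373892  226.6635723 ] [-3.14159117e+00  9.32202416e-05 -5.42746850e-02] [-4.87909803e-01  4.92409017e-01  1.28730143e+00 -3.86658755e-05
  1.36196742e+00  1.13716923e+00]
[ 639.22996618 -217.75191991  385.31825924]
lip 0.68 [298.  31.] [ 703.4 -207.5] [100.  46.] 86.9
lip 0.5 [331. 137.] [ 616.4 -204.7] [174. 221.] 86.9
block_center 0.83 [364. 377.] [ 413.8 -249.8] [94. 52.] 25.4
block_center 0.66 [299. 128.] [ 636.3 -204.2] [49. 91.] 87.5
jig 0.65 [331. 138.] [ 613.  -202.6] [200. 254.] 86.9
stop 0.96 [279. 209.] [ 568.2 -176.3] [119.  32.] 82.3
stop_knob 0.83 [274. 208.] [ 577.6 -181.1] [102.  28.] 82.1
```

View pics/w1.png

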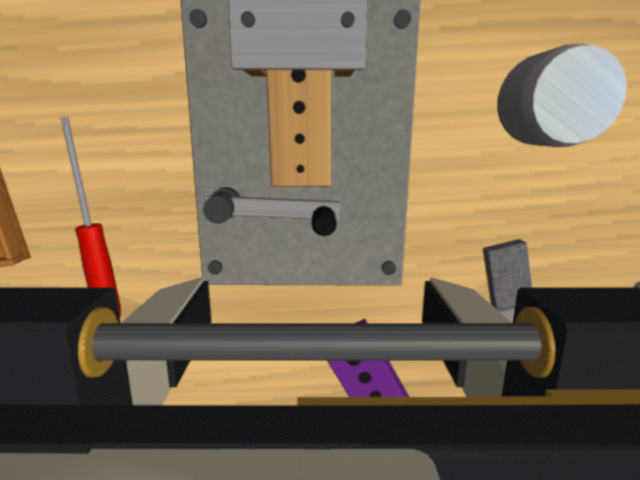

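The wrist picture shows the knob at (324,222), the pivot boss at (219,208), the block's front edge at row 186 between columns 271 and 331, the lip's front edge at row 68, and the jig's front corners at (202,285) and (402,285).

Run:
```python
from h import *
o=bot.get_obs(); c=cam('wrist',o)
f=lambda p,z:np.round(px2z(c,p,z)[:,:2],1).tolist()
print('knob',f([[324,224]],94),'pivot',f([[219,208]],54))
print('jigfront',f([[202,285],[402,285]],15),'lipfront',f([[233,68],[366,69]],64),'blockfront',f([[271,186],[331,186]],55))
from scipy.optimize import least_squares
pts=[(-145,100,15),(-145,-100,15),(50,50,64),(50,-50,64)];px=np.array([[202,285],[402,285],[233,68],[366,69.]])
def W(v,P):
    P=np.array(P,float); s,k=np.sin(v[2]),np.cos(v[2]); return np.c_[v[0]+k*P[:,0]-s*P[:,1],v[1]+s*P[:,0]+k*P[:,1],P[:,2]]
r=least_squares(lambda v:(proj(c,W(v,pts))-px).ravel(),[636,-203,-.06]); v=r.x; print(v,r.fun.round(1))
print('pred knob/pivot world',W(v,[(-60,-20,94),(-60,70,54)]),proj(c,W(v,[(-60,-20,94),(-60,-20,58),(-60,70,54)])))
```

```text
knob [[567.1, -220.1]] pivot [[576.1, -132.3]]
jigfront [[491.6, -95.7], [480.5, -295.5]] lipfront [[683.8, -158.3], [677.5, -257.8]] blockfront [[592.4, -178.0], [589.6, -227.8]]
[ 6.30745132e+02 -2.04804862e+02 -6.17954956e-02] [ 0.3 -0.5  0.2  0.6 -0.4  0.1 -0.  -0.1]
pred knob/pivot world [[ 569.62453253 -221.06131651   94.        ]
 [ 575.18258815 -131.23310258   54.        ]] [[325.08929016 220.70498019]
 [324.13232    210.76010517]
 [217.87315267 209.15497396]]
```

```bash
python3 -m jog '[[1.5,6,25,0,0,0.035],[0,0,35,0,0,0],[0,0,35,0,0,0],[0,0,35,0,0,0],[0,0,22,0,0,0],[0,0,12,0,0,0],[0,0,0,0,0,0]]'; python3 -m jog '[[0,0,0,0,0,0],[0,0,0,0,0,0],[0,0,0,0,0,0],[0,0,0,0,0,0],[0,0,0,0,0,0],[0,0,0,0,0,0]]' 0
```

```text
time: 4.7
tool_pos: [567.1, -220.0, 61.3]
tcp_rot: [-3.141, 0.003, -0.092]
contact_force: [0.8, 0.2, 0.1]
grip_width: 91.6
finger_force: 0.0
time: 5.3
tool_pos: [567.9, -220.4, 63.0]
tcp_rot: [3.141, -0.0, -0.092]
contact_force: [-0.7, 0.0, 0.2]
grip_width: 48.5
finger_force: 0.0
```

```bash
python3 -m jog '[[0,0,0,0,0,0],[0,0,0,0,0,0],[0,0,0,0,0,0],[0,0,0,0,0,0],[0,0,0,0,0,0],[0,0,0,0,0,0]]'
```

```text
time: 5.9
tool_pos: [567.8, -220.2, 62.7]
tcp_rot: [-3.141, 0.0, -0.092]
contact_force: [-0.0, -0.1, 0.0]
grip_width: 19.4
finger_force: 30.0
```

```bash
python3 -m jog '[[-10.65,-0.64,0,0,0,0.12],[-10.65,-0.64,0,0,0,0.12],[-10.65,-0.64,0,0,0,0.12],[-10.65,-0.64,0,0,0,0.12],[-10.65,-0.64,0,0,0,0.12],[-10.65,-0.64,0,0,0,0.12],[-10.65,-0.64,0,0,0,0.12]]'; python3 -m jog '[[-10.65,-0.64,0,0,0,0.12],[-10.65,-0.64,0,0,0,0.12],[-10.65,-0.64,0,0,0,0.12],[-10.65,-0.64,0,0,0,0.12],[-10.65,-0.64,0,0,0,0],[-10.5,-1.9,0,0,0,0],[-10.2,-3.1,0,0,0,0],[0,0,0,0,0,0],[0,0,0,0,0,0]]'
```

```text
time: 6.6
tool_pos: [503.9, -185.0, 62.7]
tcp_rot: [3.141, -0.0, -0.937]
contact_force: [-0.3, -1.8, -1.7]
grip_width: 18.7
finger_force: 30.0
time: 7.5
tool_pos: [486.6, -113.2, 62.5]
tcp_rot: [3.137, 0.002, -1.41]
contact_force: [-8.0, -0.4, 5.9]
grip_width: 18.9
finger_force: 30.0
```

```bash
python3 -m jog '[[0,0,0,0,0,0],[0,0,0,0,0,0],[0,0,0,0,0,0],[0,0,0,0,0,0],[0,0,0,0,0,0]]' 70; python3 -m jog '[[0,0,-25,0,0,0],[0,0,-40,0,0,0],[0,0,-45,0,0,-0.12],[0,0,-15,0,0,-0.135],[0,0,0,0,0,-0.135],[0,0,0,0,0,-0.135],[0,0,0,0,0,-0.135],[0,0,0,0,0,-0.135],[0,0,0,0,0,-0.135],[0,0,0,0,0,-0.135],[0,0,0,0,0,-0.135],[0,0,0,0,0,-0.135]]';  python3 -m jog '[[20,10,0,0,0,-0.013],[20,10,0,0,0,0],[20,10,0,0,0,0],[20,10,0,0,0,0],[0,0,0,0,0,0],[0,0,0,0,0,0]]'
python3 - <<'E'
from h import *
o=bot.get_obs(); print(o['tool_pos'],o['tcp_rot'],o['joint_positions'])
im=bot.capture('wrist'); save('w2.png',im); c=cam('wrist',o)
E
```

```text
time: 8.0
tool_pos: [489.0, -114.0, 62.7]
tcp_rot: [-3.141, -0.0, -1.412]
contact_force: [-0.5, -0.4, 0.1]
grip_width: 54.7
finger_force: 0.0
time: 9.2
tool_pos: [488.8, -113.9, 187.7]
tcp_rot: [3.141, -0.0, -0.071]
contact_force: [-0.4, 0.6, 0.0]
grip_width: 64.2
finger_force: 0.0
time: 9.8
tool_pos: [565.5, -159.1, 187.1]
tcp_rot: [-3.141, 0.001, -0.064]
contact_force: [-0.5, -0.1, -0.6]
grip_width: 64.2
finger_force: 0.0
[ 565.49976464 -159.09190089  187.1262716 ] [-3.14116320e+00  1.29775774e-03 -6.43016135e-02] [-4.04648382e-01  4.88815137e-01  1.40505823e+00 -2.99284276e-05
  1.24908597e+00  1.23045932e+00]
```

View pics/w2.png

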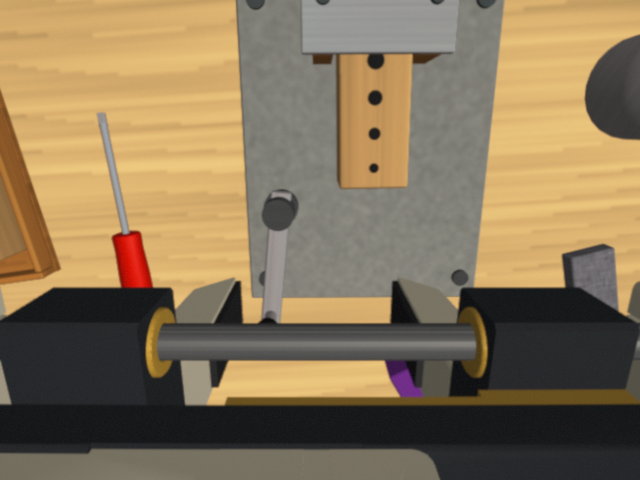

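The stop arm now points forward with its knob near (270,322). The block is undisturbed, with its front edge at (339–408,187).

Run:
```python
from h import *
o=bot.get_obs(); c=cam('wrist',o)
B=px2z(c,[[339,187],[408,187]],55); L=px2z(c,[[302,52],[457,52]],64); print(B,L)
a=-0.062; m=B.mean(0)[:2]; t=m+65*np.array([np.cos(a),np.sin(a)]); d=t-o['tool_pos'][:2]; y=o['tcp_rot'][2]
print('target',t,'tool shift',d@[np.cos(y),np.sin(y)],d@[np.sin(y),-np.cos(y)])
```

```text
[[ 592.7817878  -177.06770932   55.        ]
 [ 589.61760506 -227.56149951   55.        ]] [[ 683.83691519 -156.79938926   64.        ]
 [ 677.62760119 -257.59591217   64.        ]]
target [ 656.07480644 -206.34202303] tool shift 93.70075911738624 41.63118725829622
```

```bash
python3 -m jog '[[31,14,0,0,0,0],[31,14,0,0,0,0],[31.5,13.6,10,0,0,0.002],[0,0,30,0,0,0],[0,0,35,0,0,0],[0,0,20,0,0,0],[0,0,20,0,0,0],[0,0,20,0,0,0],[0,0,15,0,0,0],[0,0,6,0,0,0],[0,0,0,0,0,0],[0,0,0,0,0,0]]'
```

```text
time: 11.05
tool_pos: [657.1, -206.9, 32.7]
tcp_rot: [3.141, -0.001, -0.066]
contact_force: [0.3, 0.3, 0.8]
grip_width: 64.4
finger_force: 0.0
```

```bash
python3 -m jog '[[0,0,1.5,0,0,0],[0,0,0,0,0,0],[0,0,0,0,0,0],[0,0,0,0,0,0],[0,0,0,0,0,0],[0,0,0,0,0,0]]' 0; python3 -m jog '[[-2,0,0,0,0,0],[-4,0,0,0,0,0],[-6,0,0,0,0,0],[-6,0,0,0,0,0]]'
```

```text
time: 11.65
tool_pos: [656.9, -206.7, 30.9]
tcp_rot: [3.141, -0.001, -0.066]
contact_force: [-1.1, 1.5, 7.1]
grip_width: 49.7
finger_force: 29.9
time: 12.05
tool_pos: [639.1, -206.0, 31.0]
tcp_rot: [3.141, -0.003, -0.066]
contact_force: [3.1, -0.5, 5.9]
grip_width: 50.0
finger_force: 29.8
```

```bash
python3 -m jog '[[-8,0,0,0,0,0],[-8,0,0,0,0,0],[-8,0,0,0,0,0],[-8,0,0,0,0,0],[-8,0,0,0,0,0],[-8,0,0,0,0,0],[-6,0,0,0,0,0],[-4,0,0,0,0,0],[0,0,0,0,0,0],[0,0,0,0,0,0]]'
python3 - <<'E'
from h import *
o=bot.get_obs(); print(o['tool_pos'],o['tcp_rot'])
im=bot.capture('top'); c=cam('top'); r=bot.outline_of('tray','top')[0]
save('t2.png',cv2.resize(im[170:320,150:420],None,fx=2.9,fy=2.9,interpolation=cv2.INTER_CUBIC))
from scipy.spatial import cKDTree
ys,xs=np.nonzero(r['mask']); W=px2z(c,np.c_[xs,ys],25)[:,:2]; print(cv2.minAreaRect(W.astype(np.float32)),r['p'])
E
```

```text
time: 13.05
tool_pos: [580.3, -202.1, 30.9]
tcp_rot: [3.141, -0.0, -0.067]
contact_force: [0.7, -0.7, 7.5]
grip_width: 49.6
finger_force: 29.8
[ 580.25635454 -202.07302674   30.86929566] [ 3.14102530e+00 -3.08256491e-04 -6.65074264e-02]
((619.8109741210938, 209.01132202148438), (207.03330993652344, 245.58151245117188), 4.780171871185303) 0.64
```

View pics/t2.png

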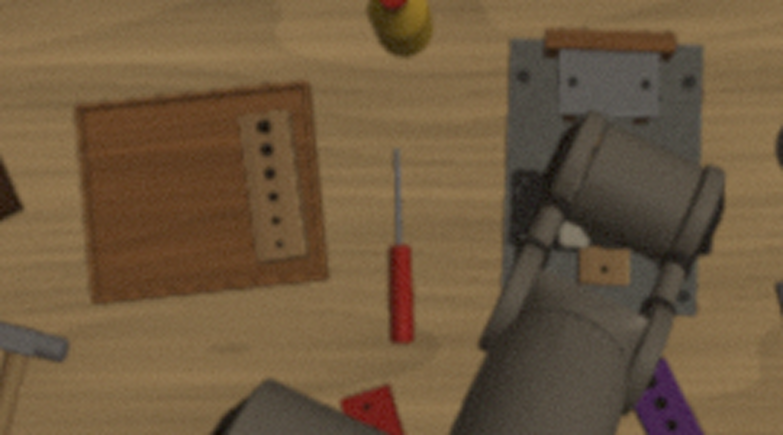

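The block's front end is visible at about (604,268) in the crop and it is clear of the lip. The tray and the finished block are unchanged. Now I lift and carry it across.

```bash
python3 -m jog '[[0,0,-8,0,0,0],[0,0,-20,0,0,0],[0,0,-35,0,0,0],[0,0,-40,0,0,0],[0,0,-30,0,0,0],[0,0,0,0,0,0]]'; python3 -m jog '[[0,-20,0,0,0,0],[0,-38,0,0,0,0],[0,-43,0,0,0,0],[0,-43,0,0,0,0],[0,-43,0,0,0,0],[0,-43,0,0,0,0],[0,-43,0,0,0,0],[0,-43,0,0,0,0],[0,-43,0,0,0,0],[0,-42,0,0,0,0],[0,-30,0,0,0,0]]'; python3 -m jog '[[0,0,0,0,0,-0.08],[0,0,0,0,0,-0.072],[0,0,0,0,0,0],[0,0,0,0,0,0]]'
python3 - <<'E'
from h import *
o=bot.get_obs(); print(o['tool_pos'],o['tcp_rot'],o['grip_width'])
im=bot.capture('wrist'); save('w3.png',im)
E
```

```text
time: 13.75
tool_pos: [581.7, -202.5, 167.4]
tcp_rot: [3.139, -0.005, -0.066]
contact_force: [1.1, -0.7, -1.5]
grip_width: 49.8
finger_force: 29.8
time: 14.85
tool_pos: [607.3, 230.5, 160.6]
tcp_rot: [3.14, 0.005, -0.065]
contact_force: [0.2, 0.1, -1.4]
grip_width: 50.0
finger_force: 29.8
time: 15.25
tool_pos: [608.3, 227.8, 161.6]
tcp_rot: [3.141, 0.003, 0.084]
contact_force: [0.4, 0.2, -2.6]
grip_width: 49.9
finger_force: 29.8
[608.27422569 227.78775336 161.55839738] [3.14078999 0.00330981 0.08363413] 49.85999876291376
```

View pics/w3.png

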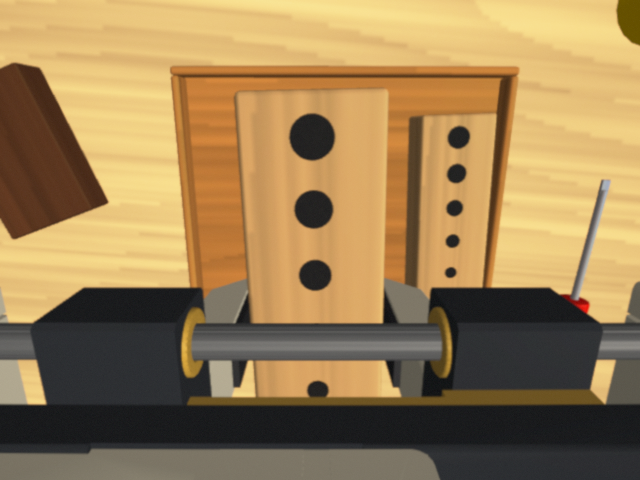

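The block is held flat and parallel over the free side, with its rear edge at (236–388,90). The tray's rear corners are at (171,68) and (518,68), and the finished block's rear edge is at (422–497,114).

Run:
```python
from h import *
o=bot.get_obs(); c=cam('wrist',o)
T=px2z(c,[[171,69],[518,69]],25)[:,:2]; F=px2z(c,[[422,115],[497,113]],46)[:,:2]; B=px2z(c,[[236,92],[388,89]],o['tool_pos'][2]+24.2)[:,:2]
print(T,F,B)
y=np.array(T[0]-T[1]); print(np.hypot(*y)); y/=np.hypot(*y); x=np.array([y[1],-y[0]]); tc=T.mean(0)-103*x
print('yaw',np.arctan2(x[1],x[0]),'tray centre',tc)
for n,E in(('fin',F),('blk',B)):
    e=E[0]-E[1]; ctr=E.mean(0)-75*x; d=ctr-tc; print(n,np.hypot(*e),np.arctan2(-e[0],e[1]),'local',d@x,d@y)
```

```text
[[709.32839215 337.02142039]
 [729.79384903  98.25049449]] [[692.94618051 165.06830629]
 [698.50828518 115.86216241]] [[688.93601076 260.52026248]
 [693.92022532 212.49493066]]
239.64638528228255
yaw 0.08550270564917438 tray centre [616.93739298 208.83990547]
fin 49.51950730352025 0.11255901439528794 local -2.3370883002441993 -74.8534286474372
blk 48.2832775564933 0.10341280909308045 local 1.5813818182112838 21.205216564440324
```

```bash
python3 -m jog '[[0,0,25,0,0,0],[0,0,35,0,0,0],[0,0,30,0,0,0],[0,0,20,0,0,0],[0,0,12,0,0,0],[0,0,8,0,0,0],[0,0,4,0,0,0],[0,0,0,0,0,0],[0,0,0,0,0,0],[0,0,0,0,0,0]]'
```

```text
time: 16.3
tool_pos: [609.8, 228.5, 30.2]
tcp_rot: [-3.141, -0.002, 0.086]
contact_force: [0.0, 0.0, -2.2]
grip_width: 50.1
finger_force: 29.8
```

```bash
python3 -m jog '[[0,0,2.5,0,0,0],[0,0,2,0,0,0],[0,0,1,0,0,0],[0,0,1,0,0,0],[0,0,1,0,0,0],[0,0,0,0,0,0],[0,0,0,0,0,0]]'
```

```text
time: 17.0
tool_pos: [609.3, 228.3, 21.9]
tcp_rot: [3.142, -0.0, 0.086]
contact_force: [-1.4, 0.5, 1.2]
grip_width: 49.8
finger_force: 29.9
```

Contact force went from -2.2 to +1.2 N, so the block is resting on the floor. Release it and retreat.

```bash
python3 -m jog '[[0,0,0,0,0,0],[0,0,0,0,0,0],[0,0,0,0,0,0],[0,0,0,0,0,0],[0,0,0,0,0,0]]' 70; python3 -m jog '[[0,0,-8,0,0,0],[0,0,-20,0,0,0],[0,0,-40,0,0,0],[0,0,-40,0,0,0],[0,0,-40,0,0,0],[-20,0,-20,0,0,0],[-40,0,0,0,0,0],[-40,0,0,0,0,0],[0,0,0,0,0,0],[0,0,0,0,0,0]]'
python3 - <<'E'
from h import *
o=bot.get_obs(); im=bot.capture('wrist'); save('w4.png',im)
im=bot.capture('side'); save('s4.png',im)
E
```

```text
time: 17.5
tool_pos: [609.3, 228.3, 21.6]
tcp_rot: [3.142, -0.0, 0.086]
contact_force: [0.2, 0.1, 0.2]
grip_width: 64.0
finger_force: 0.0
time: 18.5
tool_pos: [509.5, 219.9, 190.9]
tcp_rot: [-3.141, -0.002, 0.086]
contact_force: [-0.4, 0.5, 0.6]
grip_width: 64.1
finger_force: 0.0
```

View pics/w4.png

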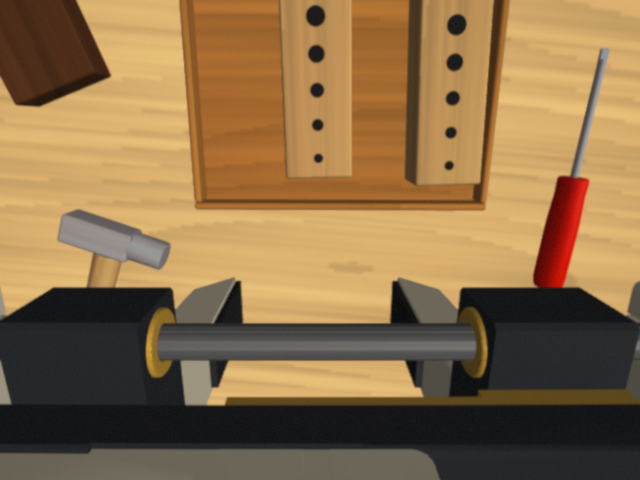

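View pics/s4.png

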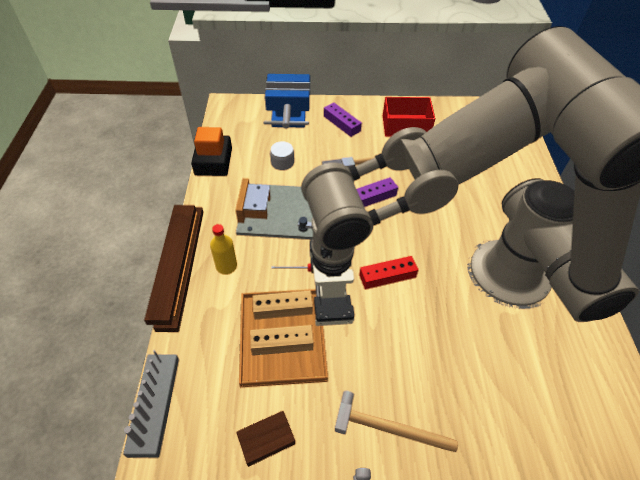

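In the wrist view the block lies flat in the tray, its front edge at (288–352,177), parallel to the finished block at (417–480,184). The side view shows both blocks in the tray, the jig empty, and the gripper clear of everything.

```bash
python3 -c "
from plant import bot
print(bot.close_job())"
```

```text
the job is handed in; nothing more can be done
None
```

I swung the stop arm open to about 1.7 rad, drew the block clear of the lip, set it flat beside the finished block, and handed the job in at about 19 s; no verdict was returned.

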